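# Fit the return spring on the tag punch

## Task

The hand punch for the price tags is being put back together: one of its two guide rods already has its return spring, the other rod is bare. Thread the loose coil spring, bent wire end down, over the bare rod and work it all the way down until its lowest coil sits flat on the base plate; where the bent end snags on a notched collar, twist the spring a little until it slips through. Let go of it there, and leave the tags and crockery around where they stand.

Things in the scene. Friction and masses are not known exactly. Their poses are not given: they have to be found in the camera images.
- spring: Loose steel compression spring standing upright on the worktop: 38 mm outside, 30 mm inside, 4 mm wire, 60 mm long, about 0.1 kg. Origin: centre of its underside; z along its axis, up. It yields about 0.6 N per mm, 16 mm at most, and does not twist.
- spring_rim (a point): Centre of the top end of the loose spring, 60 mm above its underside when not compressed. The top 12 mm are closed (touching) coils, the place to grip it.
- spring_tail (a point): Tip of the loose spring's bent wire end: at the bottom the wire turns inward as a square finger 4 x 4 mm, lying 0 to 4 mm above the underside, along the spring's own +x; its tip ends 7.5 mm from the axis.
- press: Lower half of the tag punch, fixed: grey base plate 64 x 160 mm on small feet, upper face 16 mm above the worktop, a low die block (to 26 mm) in the middle. Origin: centre of its underside on the worktop; z up, y along the row of its two upright steel guide rods at y = +50 and -50 mm. Which rod is bare varies.
- rod_foot_p (a point): Foot of the guide rod at y = +50 mm of the plate, on the plate's upper face. Both rods are alike: 12 mm in diameter, 85 mm high, tip tapered. Each has two notched collars, 12 to 18 and 50 to 56 mm above the plate's face. The home spring has its underside on the plate's face, below the lower collar.
- rod_foot_n (a point): Foot of the guide rod at y = -50 mm. Collars: three teeth each, 120 deg apart, 9 mm wide, out to 13 mm from the axis (the coils clear them by 1.5 mm). The bent wire end passes only within about 0.17 rad of the middle of one of the three gaps. The lower collar's gaps lie 60 deg round from the upper's. The rod's own angle is unknown and unrelated to the plate's yaw.
- rod_fitted: The other guide rod, fixed, the one that already carries a spring (38 mm outside, 60 mm high). Origin: on the rod's axis, on the plate's upper face. Its yaw tells nothing about the bare rod.
- mug_plain: Sand-coloured speckled mug, 68 x 88 x 61 mm, a bystander; origin at the centre of its underside.
- tags: Small tied stack of brown card tags, 36 x 48 x 12 mm, a bystander; origin at the centre of its underside.
- bowl_small: Small rust-red bowl, 66 mm across, 27 mm high, a bystander; origin at the centre of its underside.

How it is judged:
By the outcome, as a careful person would: the job done as asked, in the order asked, and still so for the second after the job is handed in, with the robot touching nothing.
It also fails if it takes over 64 s, if anything falls off the work surface, if the arm or the gripper's body presses on something with over 40 N, if the wrist force passes 120 N, or if a joint passes its speed limit or range.

## Robot

A 6-joint arm with a two-finger parallel gripper is mounted at the origin on a cart in front of the work surface, level with it; the furniture and walls round the work are solid. World frame = base frame: x ahead of the robot, y to its left, z up, the work surface at z = 0. Lengths are in mm, angles in rad, forces in N, time in s.
With the tool pointing down it reaches from about 200 to 875 mm from the base axis. Payload 3.4 kg.
Tool frame: the origin (TCP) lies midway between the tips of the shut fingers; the grasp point (between the pads) lies 19 mm behind it (manip.tcp_to_grasp is the distance from the TCP to the grasp point, in mm); z points along the fingers, y is the line along which they close (so a half turn about z gives the same grasp; the last joint's range is limited). The gripper opens to 94 mm and grips with 3 to 60 N. Pads are 16 mm wide; open, the fingers measure 119 mm over their backs; the gripper's body (75 mm by 177 mm) begins 78 mm behind the grasp point.
Start: joints at [-1.41, 0.276, 1.505, -0, 1.361, -0.121], TCP at [159.897, -552.357, 205.493] pointing down, gripper open.
Joint ranges: [-2.89, 2.89], [-0.75, 2.08], [0.22, 2.7], [-1.18, 4.32], [0.11, 2.71], [-2.7, 2.7]. Speed limits (rad/s): [2.57, 2.57, 3.14, 3.14, 3.14, 3.14].

## Interface

Orientations are given as a rotation vector (axis times angle).
In Python, from plant import telemetry, snapshot, camera_params, manip gives the robot as it stands. The module is installed in compiled form; this text tells all that it offers.
- The arm moves only by the tool send_rows, never from a script. Its argument "increments" is a list of rows, each a list of 2 entries, a list of its own where there are three numbers: the shift along the tool's x, y, z in units of 25 mm (1.0 is 25 mm), then the turn about the tool's z in rad. A call has 1 to 20 rows; each row shifts and turns the commanded pose from where the row before left it, along the tool's axes as they then stand; what a row does not reach is not made up. A row lasts 1/10 s, in which the tool goes at most 50 mm and 8.59 degrees, less where a joint would pass 70% of its speed; a pose out of reach is approached as far as the arm can. A call is refused whole if a number of a shift passes 1 or a number of a turn 0.15, either way. A call with a gripper value outside its range is refused whole. "gripper" is the finger opening in mm, from 0 to 94, set as the call begins (left out, the last holds). The fingers move at their own pace and stop on an object; "newtons" is the grip in N (left out, the last holds). Time passes only in rows, so rows that do not move let the fingers close. It gives the time, the measured TCP pose, the force, the opening and the grip force at its end, in the units of the state.
- telemetry.get_state(): the state, without advancing time (a new reading comes with each control period).
- snapshot(name): name is "side" or "top"; returns the picture (480x640x3 uint8, blue, green, red); there is no depth.
- camera_params(name): a dict with "intrinsics" (3x3 intrinsics, pixels), "dist" ([k1, k2, p1, p2, k3] as OpenCV has them; the pictures are not rectified), "R" (3x3) and "t" (3): a world point X has camera coordinates R X + t. Camera axes: x right, y down, z forward; pixel columns grow to the right and rows downward; lengths in mm; the calibration is good to about 2 mm. A picture is of the moment at which its call begins. camera_params takes no time and is no camera call.
- manip.sign_off(): hands the job in; it is judged then, once.
The state is a dict: "clock": time; "joint_positions": joint angles; "joint_vel": joint speeds; "effort": joint torques, N m; "eef_pos": TCP position; "tool_rot": TCP orientation; "contact_force": force on the tool from outside, world axes, zero at the start; "ft_torque": the same for the moment, N m; "opening": finger opening in mm; "gripper_force": force on a finger pad.
Only numpy, scipy, OpenCV 4.12 (cv2) and the standard library are available. Lean on these libraries where they do the work, as an engineer would, in place of code of your own. Each camera call takes 0.05 s, during which the arm holds its last target. There are 200 camera calls.

## Working session

There is one attempt and no reset: what is moved stays moved. The work goes in short steps, Python scripts to look and compute and a tool call to move; the robot and the scene stay as the last step left them, time stands still between calls to the robot, and variables do not carry over. Pictures are saved under pics/ and viewed, at most 10 in all, crops included, and the job is handed in when it is done.

Besides the shell and the picture viewer there is one more tool, called after "Emit:" in YAML: its name, and indented under it one key for each argument. send_rows: Moves the arm, as the interface text tells. Its arguments: {"type":"object","properties":{"increments":{"type":"array"},"gripper":{"type":"number"},"newtons":{"type":"number"}},"required":["increments"]}

```bash
mkdir -p pics
cat > h.py <<'E'
import numpy as np, cv2
from plant import telemetry, snapshot, camera_params, manip
def ray(name,u,v):
    c=camera_params(name);K=np.array(c["intrinsics"],float);d=np.array(c["dist"],float);R=np.array(c["R"]);t=np.array(c["t"]).ravel()
    p=cv2.undistortPoints(np.array([[[u,v]]],float),K,d)[0,0]
    return -R.T@t, R.T@np.array([p[0],p[1],1.])
def atz(name,u,v,z):
    o,r=ray(name,u,v); return o+r*(z-o[2])/r[2]
def proj(name,X):
    c=camera_params(name);R=np.array(c["R"],float);t=np.array(c["t"],float).ravel()
    return cv2.projectPoints(np.atleast_2d(np.array(X,float)),cv2.Rodrigues(R)[0],t,np.array(c["intrinsics"],float),np.array(c["dist"],float))[0][:,0]
def crop(name,f,u,v,w,h,s):
    im=snapshot(name);a=im[max(0,v-h):v+h,max(0,u-w):u+w]
    cv2.imwrite(f,cv2.resize(a,None,fx=s,fy=s,interpolation=cv2.INTER_CUBIC))
E
python3 - <<'E'
from h import *
for n in("top","side"):
    cv2.imwrite(f"pics/{n}0.png",snapshot(n)); o,_=ray(n,320,240); print(n,o,camera_params(n)["intrinsics"][0][0])
print(telemetry.get_state())
E
```

```text
top [ 4.31086082e+02 -7.88101751e-01  1.00448849e+03] 550.3265242446817
side [ 532.79710842 -813.31423862  555.91148446] 580.4663224265973
{'clock': 0.1, 'joint_positions': array([-1.41000003e+00,  2.76529463e-01,  1.50596777e+00, -6.08298783e-05,
        1.36070071e+00, -1.20978356e-01]), 'joint_vel': array([-0.00074815, -0.00100497, -0.0045588 , -0.00093375,  0.0013737 ,
       -0.00016186]), 'effort': array([ 1.30903663e-03, -4.05456841e+01, -2.37779582e+01,  7.02732406e-02,
        2.99143558e-02, -3.88266392e-05]), 'eef_pos': array([ 159.78941125, -551.83635807,  204.70799668]), 'tool_rot': array([-3.10887438e+00, -4.40942390e-01,  1.43541179e-04]), 'contact_force': array([ 0.65968737, -0.20905637, -0.13278388]), 'ft_torque': array([ 0.02121019, -0.01138395,  0.06146291]), 'gripper_force': 0.0, 'opening': 93.66329943204609}
```

View pics/top0.png

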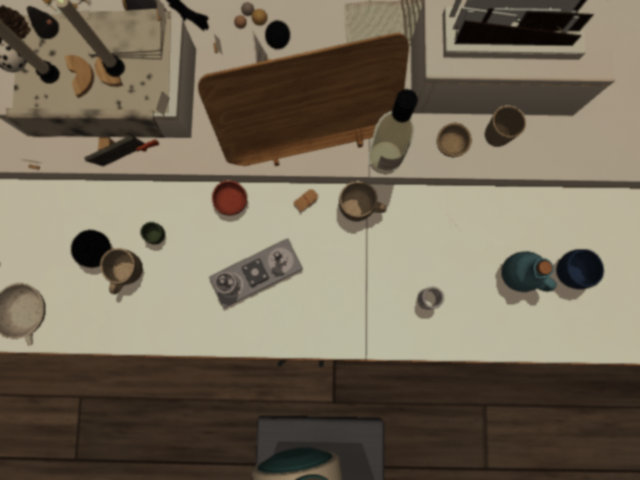

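View pics/side0.png

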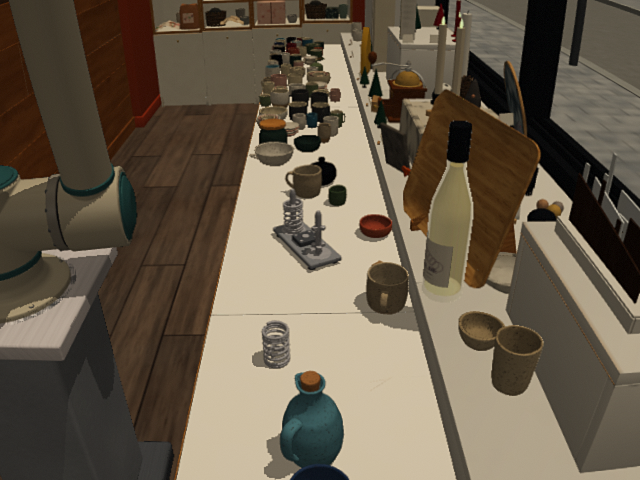

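The top view shows the spring near (430,298) and the press near (255,272). The fitted rod is the left one, near (227,283), and the bare rod is near (280,260). In the side view the spring is near (276,343) and the bare rod near (318,235).

Run:
```python
from h import *
def avg(n,k=6): return np.mean([snapshot(n).astype(float) for _ in range(k)],0).astype(np.uint8)
t=avg("top");s=avg("side")
def c(im,u,v,w,h,S): return cv2.resize(im[v:v+h,u:u+w],(w*S,h*S),interpolation=cv2.INTER_CUBIC)
# four 400x300 tiles
a=c(t,405,275,50,50,8) # spring top -> 400x400
b=c(t,255,235,50,50,8)
cv2.imwrite("pics/a.png",np.hstack([a,b]))
a=c(s,246,310,60,75,6); b=c(s,270,185,73,90,5)
cv2.imwrite("pics/b.png",np.hstack([a,b]))
```

```text
(no output)
```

View pics/a.png

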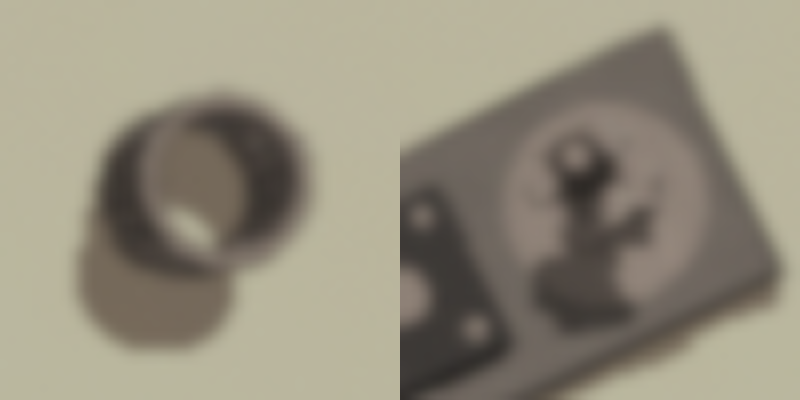

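View pics/b.png

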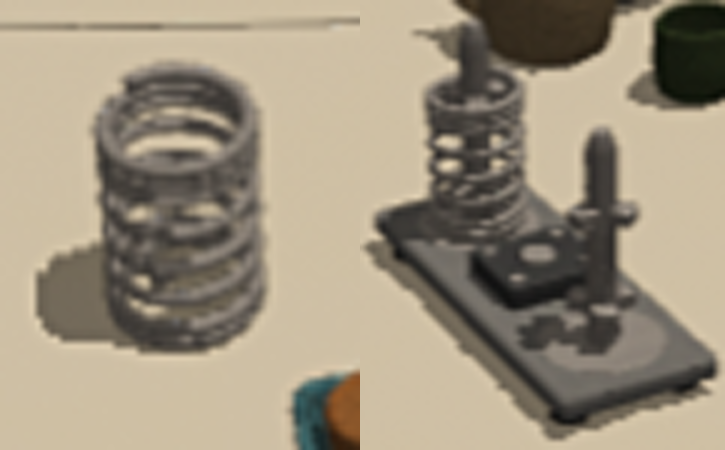

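Crop a has the spring's top rim centred at about (432.6,297.1) in the top camera, the bare rod tip at (276.6,254.4) and its light disc at (280.4,260.2). Crop b has the rim centre at about (275.6,328.8) in the side camera and the rod tip at (317.6,211).

```bash
cat > fit.py <<'E'
from h import *
def tri(*obs):
    A=0;b=0
    for n,u,v in obs:
        o,r=ray(n,u,v);r/=np.linalg.norm(r);P=np.eye(3)-np.outer(r,r);A=A+P;b=b+P@o
    return np.linalg.solve(A,b)
E
python3 - <<'E'
from fit import *
np.set_printoptions(precision=1,suppress=True)
print("rim top",atz("top",432.6,297.1,60),"side",atz("side",275.6,328.8,60),tri(("top",432.6,297.1),("side",275.6,328.8)))
print("tip top",atz("top",276.6,254.4,101),"side",atz("side",317.6,211.,101),tri(("top",276.6,254.4),("side",317.6,211.)))
print("disc top",atz("top",280.4,260.2,16), "side",atz("side",317.5,249.5,16))
f=atz("top",280.4,260.2,16);print(proj("side",[f]))
# spring bottom via side: bottom outline
print("fit rod top z101", atz("top",226.5,281,101))
E
```

```text
rim top [ 481.7 -189.2   60. ] side [ 485.8 -194.8   60. ] [ 483.7 -189.9   55.8]
tip top [545.4  76.  101. ] side [548.5  72.3 101. ] [547.2  76.2  98.8]
disc top [545.7  76.   16. ] side [548.1  85.7  16. ]
[[316.3 252.3]]
fit rod top z101 [499.9 157.2 101. ]
```

Emit:
send_rows:
  increments:
    - [[0,0,0],-0.143]
    - [[0,0,0],-0.143]
    - [[0,0,0],-0.143]
    - [[0,0,0],-0.143]
    - [[0,0,0],-0.143]
    - [[0,0,0],-0.143]
    - [[0,0,0],-0.143]
    - [[0,0,0],-0.143]
    - [[0,0,0],-0.146]
  gripper: 94
  newtons: 25

```text
clock: 1.6
eef_pos: [159.9, -552.4, 205.5]
tool_rot: [2.214, 2.229, -0.0]
contact_force: [-0.4, -0.5, -0.2]
opening: 93.6
gripper_force: 0.0
```

Emit:
send_rows:
  increments:
    - [[0.9,0.8,0],0]
    - [[0.9,0.8,0],0]
    - [[0.9,0.8,0],0]
    - [[0.9,0.8,0],0]
    - [[0.9,0.8,0],0]
    - [[0.9,0.8,0],0]
    - [[0.9,0.8,0],0]
    - [[0.9,0.8,0],0]
    - [[0.9,0.8,0],0]
    - [[0.9,0.8,0],0]
    - [[0.9,0.8,0],0]
    - [[0.9,0.8,0],0]
    - [[0.9,0.8,0],0]
    - [[0.9,0.8,0],0]
    - [[0.9,0.8,0],0]
    - [[0.9,0.8,0],0]
    - [[0,0,0],0]

```text
clock: 3.3
eef_pos: [481.5, -189.7, 205.5]
tool_rot: [2.216, 2.226, 0.003]
contact_force: [-0.9, -0.3, -0.1]
opening: 94.0
gripper_force: 0.0
```

Emit:
send_rows:
  increments:
    - [[0,0.06,0.9],0]
    - [[0,0,0.9],0]
    - [[0,0,0.9],0]
    - [[0,0,0.9],0]
    - [[0,0,0.9],0]
    - [[0,0,0.9],0]
    - [[0,0,0.9],0]
    - [[0,0,0.5],0]
    - [[0,0,0],0]
  gripper: 60

```text
clock: 4.2
eef_pos: [479.1, -192.0, 33.8]
tool_rot: [-2.218, -2.219, 0.003]
contact_force: [0.4, 1.1, 0.0]
opening: 60.0
gripper_force: 0.0
```

Emit:
send_rows:
  increments:
    - [[0,0,0],0]
    - [[0,0,0],0]
    - [[0,0,0],0]
    - [[0,0,0],0]
    - [[0,0,0],0]
    - [[0,0,0],0]
  gripper: 30
  newtons: 25

```text
clock: 4.8
eef_pos: [481.5, -192.3, 35.9]
tool_rot: [2.219, 2.222, 0.0]
contact_force: [0.6, 0.0, 0.4]
opening: 36.7
gripper_force: 25.0
```

Emit:
send_rows:
  increments:
    - [[0,0,-1],0]
    - [[0,0,-1],0]
    - [[0,0,-1],0]
    - [[0,0,-1],0]
    - [[0,0,-1],0]
    - [[0,0,0],0]

```text
clock: 5.4
eef_pos: [483.0, -193.0, 163.5]
tool_rot: [2.216, 2.218, 0.003]
contact_force: [0.9, 0.7, -1.3]
opening: 36.5
gripper_force: 25.0
```

Emit:
send_rows:
  increments:
    - [[0.97,0.23,0],0]
    - [[0.97,0.23,0],0]
    - [[0.97,0.23,0],0]
    - [[0.97,0.23,0],0]
    - [[0.97,0.23,0],0]
    - [[0.97,0.23,0],0]
    - [[0.97,0.23,0],0]
    - [[0.97,0.23,0],0]
    - [[0.97,0.23,0],0]
    - [[0.97,0.23,0],0]
    - [[0.97,0.23,0],0]
    - [[0,0,0],0]
    - [[0,0,0],0]

```text
clock: 6.7
eef_pos: [543.0, 74.8, 159.0]
tool_rot: [-2.218, -2.223, 0.004]
contact_force: [-0.3, -0.8, -0.5]
opening: 36.7
gripper_force: 25.0
```

Run:
```python
from h import *
print(np.mean([telemetry.get_state()["eef_pos"] for _ in range(3)],0))
t=snapshot("top");s=snapshot("side")
def c(im,u,v,w,h,S): return cv2.resize(im[v:v+h,u:u+w],(w*S,h*S),interpolation=cv2.INTER_CUBIC)
cv2.imwrite("pics/c.png",np.hstack([c(s,280,140,80,120,5),c(t,240,215,80,120,5)]))
p=proj("side",[[545.5,76,185]]);print(p)
```

```text
[543.00836151  74.76805685 159.0242343 ]
[[315.42758596 164.72616829]]
```

View pics/c.png

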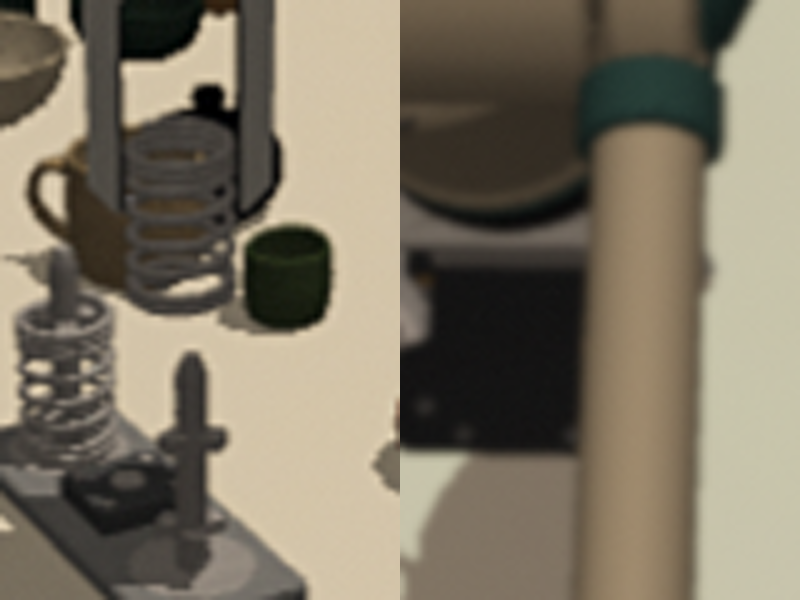

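The side view shows the spring axis at about (316.6,175), vertical in the grip. The rod axis, carried upwards, is at about 317.7, so the spring is roughly 1–2 mm short in x. I'll correct that, come closer and look again.

Emit:
send_rows:
  increments:
    - [[-0.06,0.05,0.3],0]
    - [[0,0,0.4],0]
    - [[0,0,0],0]
    - [[0,0,0],0]
    - [[0,0,0],0]

```text
clock: 7.3
eef_pos: [545.4, 73.1, 143.0]
tool_rot: [2.22, 2.222, 0.0]
contact_force: [-0.7, -0.7, -2.4]
opening: 36.8
gripper_force: 25.0
```

Run:
```python
from h import *
s=np.mean([snapshot("side").astype(float) for _ in range(5)],0).astype(np.uint8)
def c(im,u,v,w,h,S): return cv2.resize(im[v:v+h,u:u+w],(w*S,h*S),interpolation=cv2.INTER_CUBIC)
cv2.imwrite("pics/d.png",c(s,290,160,60,75,8)[:600])
# expected silhouettes: rod tip, spring underside circle if centred on rod (545.9,76)
for x,y in((545.5,76),(546.5,76)):
    print(proj("side",[[x,y,101],[x,y,66],[x,y,107],[x,y,167]]).round(1).tolist())
a=np.linspace(0,2*np.pi,60)
for z in(107,167):
    q=proj("side",np.c_[545.5+19*np.cos(a),76+19*np.sin(a),a*0+z]);print(z,q.min(0),q.max(0))
```

```text
[[315.8, 210.0], [315.9, 227.9], [315.8, 206.9], [315.5, 174.7]]
[[316.4, 210.0], [316.5, 227.9], [316.4, 206.9], [316.1, 174.7]]
107 [304.70437699 202.01423847] [326.85516123 212.00976388]
167 [304.11080699 170.23958518] [326.92099427 179.40783611]
```

View pics/d.png

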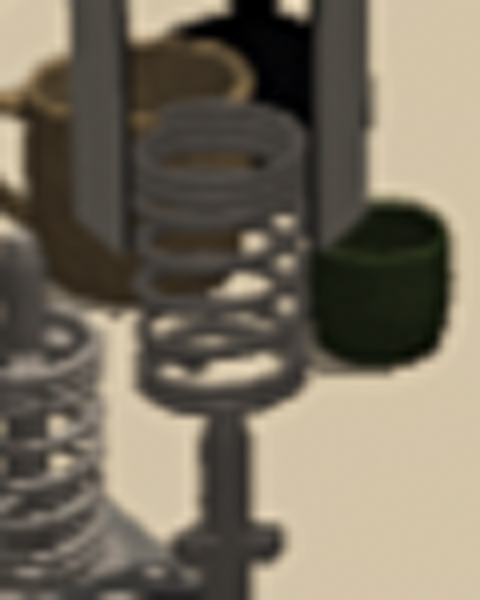

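The spring's centre is at 220/8 and the rod's at 226/8 in the crop (columns 317.6 and 318.2), so I'll add about 1 mm in x. Vertically they match. Now I'll thread it on and watch the forces.

Emit:
send_rows:
  increments:
    - [[0,0.04,0.1],0]
    - [[0,0,0.2],0]
    - [[0,0,0.2],0]
    - [[0,0,0.2],0]
    - [[0,0,0],0]
    - [[0,0,0],0]

```text
clock: 8.15
eef_pos: [546.1, 73.3, 125.1]
tool_rot: [-2.22, -2.222, 0.001]
contact_force: [0.4, -0.5, -1.2]
opening: 37.2
gripper_force: 25.0
```

Run:
```python
from h import *
s=telemetry.get_state();print(s["contact_force"],s["ft_torque"],s["eef_pos"])
im=np.mean([snapshot("side").astype(float) for _ in range(5)],0).astype(np.uint8)
cv2.imwrite("pics/e.png",cv2.resize(im[165:240,290:350],None,fx=8,fy=8,interpolation=cv2.INTER_CUBIC))
```

```text
[ 0.36927763 -0.50381516 -1.16529382] [-0.02972387 -0.11976644  0.00998118] [546.14461087  73.25395136 125.11819825]
```

View pics/e.png

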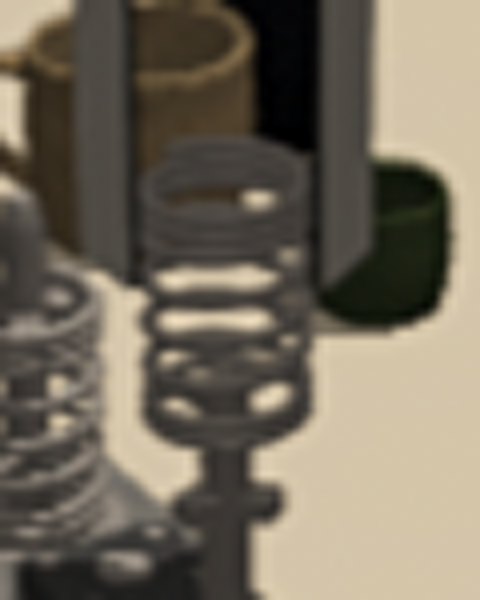

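The rod tip shows inside the lower coils and the axes agree in column (227 against 226 in the crop), with no force. I'll go on down to the upper collar.

Emit:
send_rows:
  increments:
    - [[0,0,0.2],0]
    - [[0,0,0.2],0]
    - [[0,0,0.2],0]
    - [[0,0,0],0]
    - [[0,0,0],0]

```text
clock: 8.9
eef_pos: [546.1, 73.3, 110.2]
tool_rot: [-2.22, -2.222, 0.001]
contact_force: [0.0, -0.4, -0.3]
opening: 36.8
gripper_force: 25.0
```

Emit:
send_rows:
  increments:
    - [[0,0,0.2],0]
    - [[0,0,0.15],0]
    - [[0,0,0.1],0]
    - [[0,0,0],0]
    - [[0,0,0],0]

```text
clock: 9.4
eef_pos: [546.9, 73.2, 99.8]
tool_rot: [2.219, 2.222, 0.001]
contact_force: [0.3, -0.9, 4.0]
opening: 37.2
gripper_force: 25.0
```

It has snagged on the upper collar: 4 N upward with almost no side force. Twisting to find the gap.

Emit:
send_rows:
  increments:
    - [[0,0,0],0.08]
    - [[0,0,0],0.08]
    - [[0,0,0],0.08]
    - [[0,0,0],0.08]
    - [[0,0,0],0]

```text
clock: 9.9
eef_pos: [545.1, 73.1, 99.5]
tool_rot: [-2.546, -1.839, 0.003]
contact_force: [-1.9, -0.5, 4.4]
opening: 36.8
gripper_force: 25.0
```

Emit:
send_rows:
  increments:
    - [[0,0,0],0.08]
    - [[0,0,0],0.08]
    - [[0,0,0],0.08]
    - [[0,0,0],0]

```text
clock: 10.3
eef_pos: [544.7, 73.3, 99.4]
tool_rot: [-2.748, -1.52, 0.004]
contact_force: [-1.8, -0.1, 4.6]
opening: 36.9
gripper_force: 25.0
```

Emit:
send_rows:
  increments:
    - [[0,0,0],0.08]
    - [[0,0,0],0.08]
    - [[0,0,0],0.08]
    - [[0,0,0],0]

```text
clock: 10.7
eef_pos: [544.6, 73.6, 99.4]
tool_rot: [-2.91, -1.18, 0.004]
contact_force: [-2.9, 0.1, 6.2]
opening: 36.7
gripper_force: 25.0
```

Turning swings the spring sideways, since it is held about 2.7 mm off the tool axis. I'll correct for that and turn about the spring's own axis.

Emit:
send_rows:
  increments:
    - [[-0.03,-0.08,0],0]
    - [[0,-0.01,0],0.08]
    - [[0,-0.01,0],0.08]
    - [[0,-0.01,0],0.08]
    - [[0,0,0],0]

```text
clock: 11.2
eef_pos: [542.9, 74.9, 99.5]
tool_rot: [-3.031, -0.823, 0.002]
contact_force: [-1.8, 0.0, 5.1]
opening: 36.8
gripper_force: 25.0
```

Emit:
send_rows:
  increments:
    - [[0,-0.01,0],0.08]
    - [[0,-0.01,0],0.08]
    - [[0,-0.01,0],0.08]
    - [[0,0,0],0]

```text
clock: 11.6
eef_pos: [542.2, 76.0, 99.4]
tool_rot: [-3.107, -0.454, 0.004]
contact_force: [-2.2, 1.6, 4.9]
opening: 36.8
gripper_force: 25.0
```

Emit:
send_rows:
  increments:
    - [[0,-0.01,0],0.08]
    - [[0,-0.01,0],0.08]
    - [[0,-0.01,0],0.08]
    - [[0,0,0],0]

```text
clock: 12.0
eef_pos: [542.1, 77.0, 99.4]
tool_rot: [-3.139, -0.079, 0.004]
contact_force: [-2.2, 1.8, 5.6]
opening: 37.0
gripper_force: 25.0
```

Emit:
send_rows:
  increments:
    - [[0,-0.01,0],0.08]
    - [[0,-0.01,0],0.08]
    - [[0,-0.01,0],0.08]
    - [[0,0,0],0]

```text
clock: 12.4
eef_pos: [542.7, 77.0, 98.6]
tool_rot: [3.128, -0.295, -0.002]
contact_force: [-1.2, 0.8, 0.1]
opening: 36.7
gripper_force: 25.0
```

Emit:
send_rows:
  increments:
    - [[0,-0.01,0],0.08]
    - [[0,-0.01,0],0.08]
    - [[0,-0.01,0],0.08]
    - [[0,0,0],0]

```text
clock: 12.8
eef_pos: [543.2, 77.7, 98.8]
tool_rot: [3.07, -0.665, -0.002]
contact_force: [0.0, -0.8, -1.6]
opening: 36.7
gripper_force: 25.0
```

Emit:
send_rows:
  increments:
    - [[0,-0.01,0],0.08]
    - [[0,-0.01,0],0.08]
    - [[0,-0.01,0],0.08]
    - [[0,0,0],0]

```text
clock: 13.2
eef_pos: [543.7, 78.3, 98.9]
tool_rot: [2.969, -1.026, -0.001]
contact_force: [0.4, -0.7, -0.7]
opening: 36.5
gripper_force: 25.0
```

It slipped through the upper collar (the force fell to zero at about 1.6 rad of turn). Going down towards the lower collar.

Emit:
send_rows:
  increments:
    - [[0,0,0.2],0]
    - [[0,0,0.2],0]
    - [[0,0,0.2],0]
    - [[0,0,0.2],0]
    - [[0,0,0],0]
    - [[0,0,0],0]

```text
clock: 13.8
eef_pos: [543.9, 78.3, 79.0]
tool_rot: [2.968, -1.03, -0.001]
contact_force: [-0.1, 0.7, -1.4]
opening: 36.6
gripper_force: 25.0
```

Run:
```python
from h import *
s=telemetry.get_state();print(s["contact_force"],s["ft_torque"],s["joint_positions"])
```

```text
[-0.07972767  0.70007855 -1.35310073] [ 0.07280281  0.00974761 -0.00437313] [ 1.63706438e-02  3.39244908e-01  1.75053725e+00 -1.33671103e-04
  1.05219438e+00  2.25518961e+00]
```

Emit:
send_rows:
  increments:
    - [[0,0,0.2],0]
    - [[0,0,0.2],0]
    - [[0,0,0.2],0]
    - [[0,0,0.15],0]
    - [[0,0,0],0]
    - [[0,0,0],0]

```text
clock: 14.4
eef_pos: [543.4, 78.3, 59.9]
tool_rot: [2.967, -1.03, -0.002]
contact_force: [0.2, -0.0, -0.9]
opening: 36.5
gripper_force: 25.0
```

Run:
```python
from h import *
im=np.mean([snapshot("side").astype(float) for _ in range(5)],0).astype(np.uint8)
cv2.imwrite("pics/f.png",cv2.resize(im[190:265,285:350],None,fx=8,fy=8,interpolation=cv2.INTER_CUBIC))
a=np.linspace(0,2*np.pi,60)
for z in(16,25,34,76,85,94):
    q=proj("side",np.c_[546.5+19*np.cos(a),76+19*np.sin(a),a*0+z]);print(z,(q.min(0)-[285,190])*8,(q.max(0)-[285,190])*8)
```

```text
16 [168.91421007 455.20887758] [338.37602123 543.19790323]
25 [168.28018373 421.06300387] [338.49278377 508.35742415]
34 [167.6417204  386.62023369] [338.60856437 473.19919263]
76 [164.60340328 221.90553104] [339.13447278 304.8595138 ]
85 [163.93971706 185.7447323 ] [339.24375797 267.85836965]
94 [163.27158007 149.274829  ] [339.3517182  230.52488963]
```

View pics/f.png

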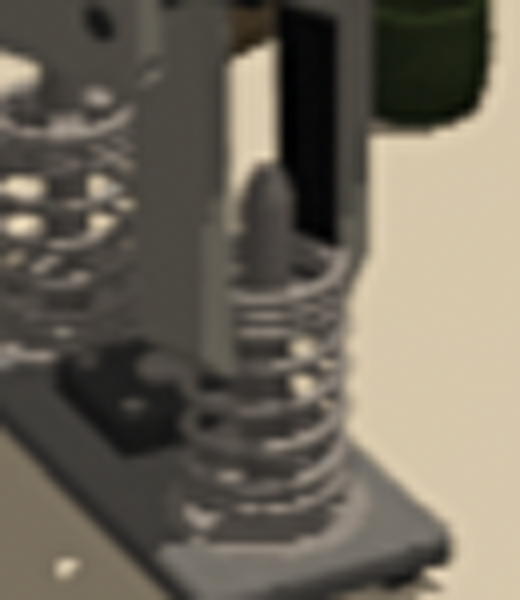

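The crop shows the rim's front edge near y≈300, which fits a rim height of about 76 mm (the seated height). The lowest coil looks close to the plate. I'll probe downward to check by force.

Emit:
send_rows:
  increments:
    - [[0,0,0.1],0]
    - [[0,0,0.1],0]
    - [[0,0,0],0]
    - [[0,0,0],0]

```text
clock: 15.05
eef_pos: [544.2, 78.3, 55.5]
tool_rot: [-2.968, 1.03, -0.001]
contact_force: [-0.7, -1.0, 1.7]
opening: 37.1
gripper_force: 25.0
```

Emit:
send_rows:
  increments:
    - [[0,0,-0.18],0]
    - [[0,0,0],0]
    - [[0,0,0],0]

```text
clock: 15.35
eef_pos: [543.9, 78.3, 60.1]
tool_rot: [2.968, -1.03, 0.0]
contact_force: [-0.1, -1.0, -0.6]
opening: 36.6
gripper_force: 25.0
```

Emit:
send_rows:
  increments:
    - [[0,0,0],0]
    - [[0,0,0],0]
    - [[0,0,0],0]
    - [[0,0,0],0]
  gripper: 58

```text
clock: 15.75
eef_pos: [544.0, 78.3, 60.0]
tool_rot: [2.968, -1.03, 0.0]
contact_force: [0.3, -0.9, -0.1]
opening: 58.1
gripper_force: 0.0
```

Emit:
send_rows:
  increments:
    - [[0,0,-0.4],0]
    - [[0,0,-0.8],0]
    - [[0,0,-1],0]
    - [[0,0,-1],0]
    - [[0,0,-1],0]
    - [[0,0,-1],0]
    - [[0,0,-1],0]
    - [[0,0,0],0]
    - [[0,0,0],0]

```text
clock: 16.65
eef_pos: [544.0, 78.3, 215.5]
tool_rot: [-2.968, 1.03, -0.002]
contact_force: [0.1, -0.1, -0.1]
opening: 57.9
gripper_force: 0.0
```

Run:
```python
from h import *
im=np.mean([snapshot("side").astype(float) for _ in range(5)],0).astype(np.uint8)
cv2.imwrite("pics/g.png",cv2.resize(im[190:265,280:350],None,fx=8,fy=8,interpolation=cv2.INTER_CUBIC))
```

```text
(no output)
```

View pics/g.png

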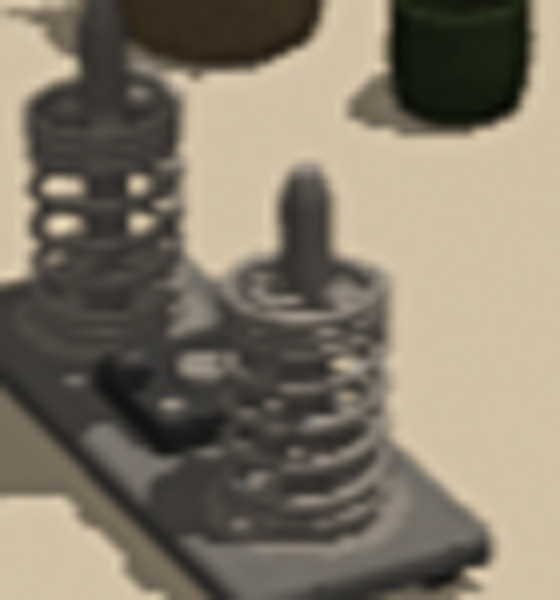

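The released spring stands upright on the bare rod. Its rim (about y 250–318 in the crop) is as far below the rod tip as on the fitted rod, and its lowest coil (about y 540) is on the plate. That is fully seated, so I'll hand in.

```bash
python3 -c "
from plant import manip; print(manip.sign_off())"
```

```text
the job is handed in; nothing more can be done
None
```

The spring is on the bare rod, through both collars and sitting on the base plate by camera and force checks; it was released and the job handed in at about 17 s of the 64 s allowed, though sign-off returned no verdict.

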